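# Change over the open tray of the paint-tube chest

## Task

Make the tube chest ready for work with the blues: push the red-fronted tray fully home with a fingertip, and hook a fingertip behind the lip of the blue-fronted tray and draw it out along its runners right to its stop. Leave the yellow-fronted tray as it stands, the tubes in their trays and everything else on the table where it is. Work gently: pinch or lift nothing, do not slam the trays, and finish clear of everything.

Things in the scene. Friction and masses are not known exactly. Their poses are not given: they have to be found in the camera images.
- chest: Plywood paint-tube chest, firm on the table, 210 mm deep (x), 432 wide (y), 86 high; origin under the carcass centre. Its open front faces its own -x, roughly the robot. Three open-topped trays, 124 mm wide, sit in bays 141 mm apart (which is where varies). Even when home each stands 56 mm proud of the carcass front, so its front well is always open from above.
- blue_tray (a joint): How far the tray with the blue-painted front and sides is drawn out along its runners, m: 0 = fully home, 0.120 = out against its stop. Grows as the tray comes out along the chest's -x, towards the robot. It slides with about 2.5 N of friction, no spring, and stays where it is left.
- blue_lip (a point): Middle of the top edge of the inside (hooking) face of the blue tray's front board, its lip; moves with the tray. x axis: level, into the chest (drawing out is -x); y along the lip, z up. The board is 12 mm thick (its painted outer face is 12 mm to -x of here), 132 mm long, 45 mm high, its top 62 mm above the table; the outer 7 mm of its thickness end 3 mm lower.
- red_tray (a joint): How far the tray with the red-painted front and sides is drawn out along its runners, m: 0 = fully home, 0.120 = out against its stop. Grows as the tray comes out along the chest's -x, towards the robot. It slides with about 2.5 N of friction, no spring, and stays where it is left.
- red_lip (a point): Middle of the top edge of the inside (hooking) face of the red tray's front board, its lip; moves with the tray. x axis: level, into the chest (drawing out is -x); y along the lip, z up. The board is 12 mm thick (its painted outer face is 12 mm to -x of here), 132 mm long, 45 mm high, its top 62 mm above the table; the outer 7 mm of its thickness end 3 mm lower.
- yellow_tray (a joint): How far the tray with the yellow-painted front and sides is drawn out along its runners, m: 0 = fully home, 0.120 = out against its stop. Grows as the tray comes out along the chest's -x, towards the robot. It slides with about 2.5 N of friction, no spring, and stays where it is left.
- yellow_lip (a point): Middle of the top edge of the inside (hooking) face of the yellow tray's front board, its lip; moves with the tray. x axis: level, into the chest (drawing out is -x); y along the lip, z up. The board is 12 mm thick (its painted outer face is 12 mm to -x of here), 132 mm long, 45 mm high, its top 62 mm above the table; the outer 7 mm of its thickness end 3 mm lower.
- blue_well (a point): Middle of the floor of the blue tray's empty front well, behind its lip, where a finger goes down; axes as the lip's, moves with the tray. The well is 46 mm long (x) from the lip to a low cross divider, 114 mm wide (y), its floor 40 mm below the lip's top. The carcass's front edge is 44 mm behind the lip when the tray is home, farther when it is out.
- red_face (a point): Centre of the painted outer face of the red tray's front board (132 mm long, 42 mm high, with a small brass card frame): the face to push on. Axes as the lip's; moves with the tray.
- blue_tube0_mid (a point): Centre of a loose paint tube with a blue band, 110 mm long, 26 mm thick, lying in the blue tray behind the well's cross divider; it stays in its tray and rides along with it.
- blue_tube1_mid (a point): Centre of a loose paint tube with a blue band, 110 mm long, 26 mm thick, lying in the blue tray behind the well's cross divider; it stays in its tray and rides along with it.
- red_tube0_mid (a point): Centre of a loose paint tube with a red band, 110 mm long, 26 mm thick, lying in the red tray behind the well's cross divider; it stays in its tray and rides along with it.
- red_tube1_mid (a point): Centre of a loose paint tube with a red band, 110 mm long, 26 mm thick, lying in the red tray behind the well's cross divider; it stays in its tray and rides along with it.
- yellow_tube0_mid (a point): Centre of a loose paint tube with a yellow band, 110 mm long, 26 mm thick, lying in the yellow tray behind the well's cross divider; it stays in its tray and rides along with it.
- yellow_tube1_mid (a point): Centre of a loose paint tube with a yellow band, 110 mm long, 26 mm thick, lying in the yellow tray behind the well's cross divider; it stays in its tray and rides along with it.
- brush_jar: Clear jar (diameter 80 mm, 100 mm high) with brushes standing in it, about 230 mm high in all; loose, to be left where it is. Origin under its middle.
- mug: White mug, rim diameter 80 mm, 85 mm high; loose, to be left where it is. Origin under its middle.
- medium: Amber bottle, diameter 60 mm, 130 mm high; loose, to be left where it is. Origin under its middle.
- tape: Roll of masking tape lying flat, diameter 100 mm, 24 mm high; loose, to be left where it is. Origin under its middle.
- white_tube: Big white paint tube lying on the table, 140 mm long, 32 mm thick; loose, to be left where it is. Origin under its middle.
- orange_tube: Paint tube with an orange band lying on the table, 120 mm long, 26 mm thick; loose, to be left where it is. Origin under its middle.
- palette_knife: Palette knife lying on the table, 210 mm long, 18 mm thick; loose, to be left where it is. Origin under its middle.

How it is judged:
By the outcome, as a careful person would: the job done as asked, in the order asked, and still so for the second after the job is handed in, with the robot touching nothing.
It also fails if it takes over 48 s, if anything falls off the work surface, if the arm or the gripper's body presses on something with over 40 N, if the wrist force passes 120 N, or if a joint passes its speed limit or range.

## Robot

A 6-joint arm with a two-finger parallel gripper is mounted at the origin on the work surface. World frame = base frame: x ahead of the robot, y to its left, z up, the work surface at z = 0. Lengths are in m, angles in rad, forces in N, time in s.
With the tool pointing down it reaches from about 0.3 to 0.875 m from the base axis. Payload 6.4 kg.
Tool frame: the origin (TCP) lies between the finger pads; the fingertips stand 14 mm ahead of it and the grasp point (between the pads) lies 5 mm behind it (bot.tips_ahead is the z of the fingertips in the tool frame, in m); z points along the fingers, y is the direction in which the jaws open and shut (so a half turn about z gives the same grasp; the last joint's range is limited). The gripper opens to 88 mm and grips with 3 to 60 N. Pads are 18 mm wide; open, the fingers measure 123 mm over their backs; the gripper's body (75 mm by 187 mm) begins 45 mm behind the grasp point.
Start: joints at [-1.503, 0.181, 1.607, -0, 1.354, -0.206], TCP at [0.155, -0.554, 0.253] pointing down, gripper open.
Joint ranges: [-2.99, 2.99], [-0.89, 2.07], [0.3, 2.58], [-1.14, 4.28], [0, 2.63], [-3.12, 3.12]. Speed limits (rad/s): [2.57, 2.57, 3.01, 3.14, 3.14, 3.14].

## Interface

Orientations are given as a unit quaternion [x, y, z, w].
In Python, from station import bot gives the robot as it stands.
- The arm moves only by the tool send_rows, never from a script. Its argument "plan" is a list that holds one entry, the list of rows, each a list of 6 numbers: the shift along the tool's x, y, z in m, then the turn, a rotation vector about the tool's x, y, z in degrees. In form: [[[x, y, z, ax, ay, az], ...]]. A call has exactly 5 rows; each row is the pose to reach, as a shift and turn from the pose commanded when the call began, along the tool's axes at that moment; what a row does not reach only later rows make up. A row lasts 1/12 s, in which the tool goes at most 41.7 mm and 7.16 degrees, less where a joint would pass 70% of its speed; a pose out of reach is approached as far as the arm can. A call with a gripper value outside its range is refused whole. "fingers" is the closure in counts, from 0 (fully open) to 255 (shut), set as the call begins (left out, the last holds). The fingers move at their own pace and stop on an object; "squeeze" is the grip in N (left out, the last holds). Time passes only in rows, so rows that repeat a pose let the fingers close, or fill a call up. It gives the time, the measured TCP pose, the force and the opening at its end, in the units of the state.
- bot.read_state(): the state, without advancing time (a new reading comes with each control period).
- bot.capture(name): name is "scene" or "top" or "wrist"; returns the picture (420x560x3 uint8, red, green, blue); there is no depth.
- bot.camera_model(name): a dict with "fx", "fy", "cx", "cy" (pixels), "world_from_camera" (4x4, takes a point from camera to world coordinates); the wrist camera has in their place "hand_eye" (4x4, takes a point from camera to tool coordinates, whose origin is the TCP and whose axes are the flange's). Camera axes: x right, y up, looking along -z (the intrinsics and any distortion apply to the point x, -y, -z); pixel columns grow to the right and rows downward; lengths in m; the calibration is good to about 2 mm. A picture is of the moment at which its call begins: read the wrist's pose just before it. camera_model takes no time and is no camera call.
- bot.hand_in(): hands the job in, once; it reports no verdict.
The state is a dict: "t": time; "joints": joint angles; "dq": joint speeds; "joint_torque": joint torques, N m; "tool_pos": TCP position; "ee_rot": TCP orientation; "wrist_force": force on the tool from outside, world axes, zero at the start; "torque": the same for the moment, N m; "width": opening from 0.0 (shut) to 1.0 (fully open).
Only numpy, scipy, OpenCV 4.12 (cv2) and the standard library are available. Lean on these libraries where they do the work, as an engineer would, in place of code of your own. Each camera call takes 0.05 s, during which the arm holds its last target.

## Working session

There is one attempt and no reset: what is moved stays moved. The work goes in short steps, Python scripts to look and compute and a tool call to move; the robot and the scene stay as the last step left them, time stands still between calls to the robot, and variables do not carry over. Pictures are saved under pics/ and viewed, and the job is handed in when it is done.

Besides the shell and the picture viewer there is one more tool, called after ">>>" as a command line: name --argument value ..., lists and objects as JSON in quotes. send_rows: Moves the arm, as the interface text tells. Its arguments: {"type":"object","properties":{"plan":{"type":"array","items":{"type":"array","items":{"type":"array","items":{"type":"number"}}}},"fingers":{"type":"number"},"squeeze":{"type":"number"}},"required":["plan"]}

```bash
ls; mkdir -p pics
python3 - <<'E'
from station import bot
import cv2
print(bot.read_state())
for n in ["scene","top"]:
    im=bot.capture(n); cv2.imwrite(f"pics/{n}0.png",im[:,:,::-1]); print(n,bot.camera_model(n))
print(bot.camera_model("wrist"),bot.tips_ahead)
E
```

```text
pics
{'t': 0.0, 'joints': array([-1.50333746e+00,  1.81492710e-01,  1.60799850e+00,  9.90069234e-06,
        1.35381172e+00, -2.06279900e-01]), 'dq': array([-0.0004914 , -0.00177713,  0.00111854, -0.00161532, -0.00179877,
       -0.00026643]), 'joint_torque': array([-3.01394575e-04, -4.33879244e+01, -3.41839886e+01,  7.02329166e-02,
        3.87814944e-02, -1.19150527e-04]), 'tool_pos': array([ 0.15543702, -0.55306135,  0.2518419 ]), 'ee_rot': array([ 9.90647783e-01,  1.36441338e-01,  6.41295555e-05, -8.52742486e-04]), 'wrist_force': array([-1.12789466, -0.19956739, -0.33112802]), 'torque': array([-0.05410791, -0.01930757,  0.00859814]), 'width': 1.0017448769543218}
scene {'fx': 515.60828176975, 'fy': 515.60828176975, 'cx': 284.1805859031164, 'cy': 206.93415920646575, 'world_from_camera': array([[-0.74330795, -0.52578095,  0.4135791 ,  1.02793674],
       [ 0.66894614, -0.58229686,  0.46199721,  0.54844554],
       [-0.00208352,  0.62006835,  0.78454503,  1.05954037],
       [ 0.        ,  0.        ,  0.        ,  1.        ]])}
top {'fx': 432.0627845920236, 'fy': 432.0627845920236, 'cx': 266.3306593998083, 'cy': 202.3313322481493, 'world_from_camera': array([[-0.00940145,  0.98313466, -0.18264134,  0.31055148],
       [-0.99962551, -0.01393441, -0.02355145, -0.02774437],
       [-0.02569924,  0.18235152,  0.98289749,  1.11790028],
       [ 0.        ,  0.        ,  0.        ,  1.        ]])}
{'fx': 374.01702722993986, 'fy': 374.01702722993986, 'cx': 283.08729963556306, 'cy': 204.25779797926307, 'hand_eye': array([[ 1.39827710e-05,  9.48085228e-01,  3.18016353e-01,
         8.27602445e-02],
       [ 9.99999994e-01,  2.01037893e-05, -1.03903074e-04,
         9.38228203e-04],
       [-1.04902303e-04,  3.18016352e-01, -9.48085222e-01,
        -1.31388597e-01],
       [ 0.00000000e+00,  0.00000000e+00,  0.00000000e+00,
         1.00000000e+00]])} 0.014
```

View pics/scene0.png

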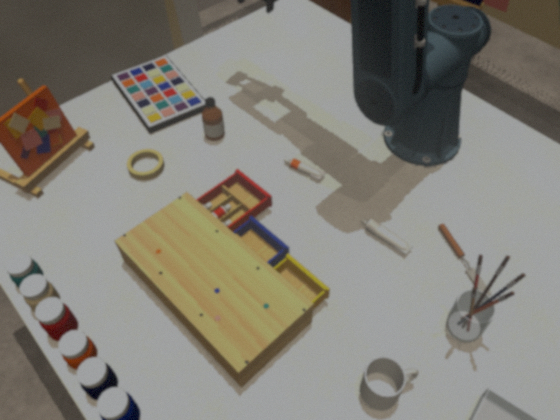

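View pics/top0.png

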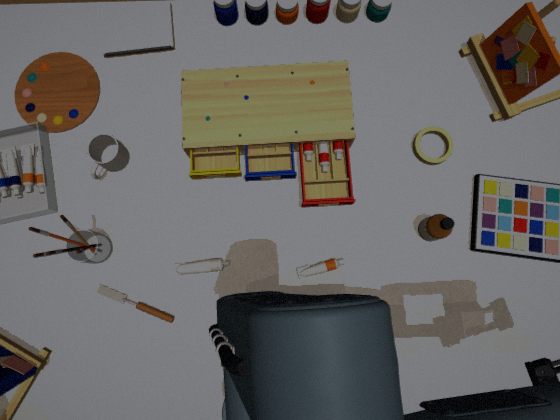

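The top view shows yellow at (216,160), blue at (270,160), and red, drawn out, at (327,175). Orange and white tubes lie in front of the chest. Next I'll measure the boards.

```bash
cat > h.py <<'E'
import numpy as np, cv2
from station import bot
from scipy.spatial.transform import Rotation as R
def model(n,st=None):
    m=bot.camera_model(n)
    if n=="wrist":
        T=np.eye(4);T[:3,:3]=R.from_quat(st["ee_rot"]).as_matrix();T[:3,3]=st["tool_pos"]
        return m,T@m["hand_eye"]
    return m,m["world_from_camera"]
def cast(n,px,z,st=None):
    m,T=model(n,st); px=np.atleast_2d(np.array(px,float))
    d=np.c_[(px[:,0]-m["cx"])/m["fx"],-(px[:,1]-m["cy"])/m["fy"],-np.ones(len(px))]@T[:3,:3].T
    o=T[:3,3]; return o+d*((z-o[2])/d[:,2])[:,None]
def proj(n,P,st=None):
    m,T=model(n,st); p=(np.atleast_2d(P)-T[:3,3])@T[:3,:3]
    return np.c_[m["cx"]+m["fx"]*p[:,0]/-p[:,2], m["cy"]-m["fy"]*p[:,1]/-p[:,2]]
def masks(im):
    h=cv2.cvtColor(im,cv2.COLOR_RGB2HSV); H,S,V=[h[...,i].astype(int) for i in range(3)]
    return {"red":((H<6)|(H>172))&(S>150)&(V>70),"blue":(H>108)&(H<130)&(S>110)&(V>35),"yellow":(H>22)&(H<33)&(S>170)&(V>90)}
E
python3 - <<'E'
from h import *
im=cv2.imread("pics/top0.png"); c=im[130:220,170:370]
cv2.imwrite("pics/crop0.png",cv2.resize(c,None,fx=4,fy=4,interpolation=cv2.INTER_CUBIC))
im2=im[:,:,::-1].copy()
for k,m in masks(im2).items():
    m=m.astype(np.uint8); m[:130]=0;m[220:]=0;m[:,:170]=0;m[:,370:]=0
    n,l,s,ce=cv2.connectedComponentsWithStats(m)
    i=1+np.argmax(s[1:,4]); print(k,s[i])
    ys,xs=np.nonzero(l==i)
    bot_=[(x,ys[xs==x].max()) for x in range(s[i][0]+2,s[i][0]+s[i][2]-2)]
    b=np.array(bot_); print(b[::6].tolist())
# chest carcass corners at z=.086
print(cast("top",[[182,148],[355,140],[183,69],[348,61]],0.086).round(3))
print(cast("top",[[181,273],[229,264],[297,270],[343,262],[110,290],[173,319]],0.015).round(3))
E
```

```text
red [300 140  55  65 458]
[[302, 203], [308, 203], [314, 203], [320, 203], [326, 202], [332, 202], [338, 202], [344, 201], [350, 201]]
blue [245 144  51  36 383]
[[247, 177], [253, 178], [259, 179], [265, 175], [271, 175], [277, 175], [283, 174], [289, 177]]
yellow [189 147  51  28 300]
[[191, 174], [197, 174], [203, 174], [209, 173], [215, 173], [221, 173], [227, 172], [233, 172]]
[[ 0.643  0.207  0.086]
 [ 0.657 -0.225  0.086]
 [ 0.857  0.21   0.086]
 [ 0.869 -0.217  0.086]]
[[ 0.336  0.217  0.015]
 [ 0.358  0.095  0.015]
 [ 0.341 -0.077  0.015]
 [ 0.36  -0.193  0.015]
 [ 0.296  0.396  0.015]
 [ 0.224  0.234  0.015]]
```

View pics/crop0.png

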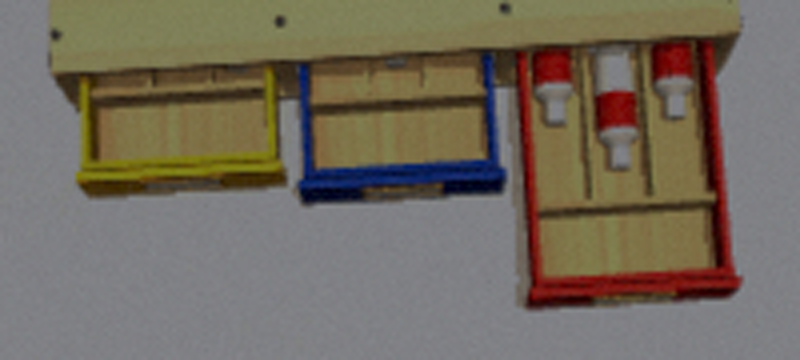

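Run:
```python
from h import *
def c(p): return (np.array(p)+.5)/4-.5+np.array([170,130])
# crop px: lip inner edge left/right ends
for k,p in {"yellow":[[95,163],[270,155]],"blue":[[310,172],[490,163]],"red":[[535,281],[725,272]]}.items():
    w=cast("top",c(p),.062); print(k,w.round(4).tolist(),"mid",w.mean(0).round(4), np.degrees(np.arctan2(w[0,0]-w[1,0],w[0,1]-w[1,1])))
w=cast("top",c([[55,73],[740,36]]),.086);print("front edge",w.round(4))
```

```text
yellow [[0.5917, 0.1816, 0.062], [0.5951, 0.0706, 0.062]] mid [0.5934 0.1261 0.062 ] -1.7644329546503776
blue [[0.5836, 0.0453, 0.062], [0.5876, -0.0682, 0.062]] mid [ 0.5856 -0.0114  0.062 ] -2.0282817542826566
red [[0.5117, -0.0945, 0.062], [0.5157, -0.2122, 0.062]] mid [ 0.5137 -0.1533  0.062 ] -1.9441865281046582
front edge [[ 0.6437  0.2032  0.086 ]
 [ 0.6602 -0.224   0.086 ]]
```

```bash
cat >> h.py <<'E'
def delta(p,yaw_deg=2.0):
    s=bot.read_state(); r=R.from_quat(s["ee_rot"]); 
    tgt=R.from_euler("z",yaw_deg,degrees=True)*R.from_quat([1,0,0,0])
    print("t",round(s["t"],2),"pos",s["tool_pos"].round(4),"F",s["wrist_force"].round(1),"w",round(s["width"],2))
    print("shift mm",(r.inv().apply(np.array(p)-s["tool_pos"])*1000).round(1),"rot",np.degrees((r.inv()*tgt).as_rotvec()).round(2))
E
python3 -c "
from h import *
delta([.45,-.155,.25])"
```

```text
t 0.1 pos [ 0.1555 -0.5531  0.2519] F [ 0.3  0.1 -0.4] w 1.0
shift mm [ 391.2 -303.6    2.5] rot [-9.000e-02 -1.000e-02  1.369e+01]
```

>>> send_rows --plan '[[[0.02, -0.015, 0, 0, 0, 2], [0.05, -0.038, 0, 0, 0, 5], [0.08, -0.062, 0, 0, 0, 8], [0.11, -0.085, 0, 0, 0, 11], [0.14, -0.108, 0, 0, 0, 13.7]]]' --fingers 255 --squeeze 5

```text
t: 0.52
tool_pos: [0.2616, -0.41, 0.2522]
ee_rot: [1.0, 0.016, -0.0, -0.0]
wrist_force: [-0.2, 0.1, 0.2]
width: 0.645
```

```bash
python3 -c "
from h import *
delta([.45,-.155,.25])"
```

```text
t 0.52 pos [ 0.2616 -0.41    0.2522] F [-0.2  0.1  0.2] w 0.64
shift mm [ 196.3 -249.     2.4] rot [-0.05  0.01 -0.21]
```

>>> send_rows --plan '[[[0.02, -0.025, 0, 0, 0, 0], [0.04, -0.05, 0, 0, 0, 0], [0.06, -0.075, 0, 0, 0, 0], [0.08, -0.1, 0, 0, 0, 0], [0.1, -0.125, 0, 0, 0, 0]]]'

```text
t: 0.93
tool_pos: [0.3572, -0.2818, 0.2525]
ee_rot: [1.0, 0.017, -0.0, -0.0]
wrist_force: [0.4, -0.4, -0.8]
width: 0.264
```

>>> send_rows --plan '[[[0.02, -0.025, 0, 0, 0, 0], [0.04, -0.05, 0, 0, 0, 0], [0.06, -0.075, 0, 0, 0, 0], [0.08, -0.1, 0, 0, 0, 0], [0.09, -0.115, 0, 0, 0, 0]]]'

```text
t: 1.35
tool_pos: [0.4438, -0.1627, 0.2525]
ee_rot: [1.0, 0.018, 0.0, -0.0]
wrist_force: [0.6, -0.2, 0.0]
width: 0.004
```

>>> send_rows --plan '[[[0, 0, 0, 0, 0, 0], [0, 0, 0, 0, 0, 0], [0, 0, 0, 0, 0, 0], [0, 0, 0, 0, 0, 0], [0, 0, 0, 0, 0, 0]]]'

```text
t: 1.77
tool_pos: [0.4421, -0.1663, 0.2526]
ee_rot: [1.0, 0.016, -0.0, 0.0]
wrist_force: [0.3, 0.7, -0.1]
width: 0.006
```

Run:
```python
from h import *
import pickle
delta([.45,-.155,.25])
st=bot.read_state(); im=bot.capture("wrist"); cv2.imwrite("pics/w1.png",im[:,:,::-1]); pickle.dump(st,open("w1.pkl","wb"))
print(proj("wrist",[[.5137,-.1533,.062],[.5856,-.0114,.062],[.5934,.1261,.062]],st))
```

```text
t 1.77 pos [ 0.4421 -0.1663  0.2526] F [ 0.3  0.7 -0.1] w 0.01
shift mm [  8.3 -11.    2.6] rot [ 0.01  0.01 -0.11]
[[ 268.96606979   92.82466076]
 [  84.33161389  -12.14614854]
 [-101.46552697  -30.77627124]]
```

View pics/w1.png

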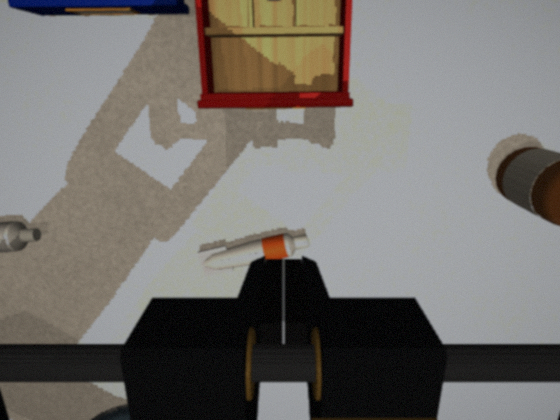

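The wrist view shows the red board across (198–352, 93–106), level in the image. The closed fingers are at (283,260), and the orange tube at (255,250) is below them.

Run:
```python
from h import *
import pickle
st=pickle.load(open("w1.pkl","rb"))
print(cast("wrist",[[200,96],[351,95],[212,94],[340,93],[275.5,94.5]],.062,st).round(4))
print("blue right end",cast("wrist",[[187,1],[187,9]],.062,st).round(4))
print("orange",cast("wrist",[[203,265],[308,243]],.013,st).round(4))
delta([.470,-.157,.049])
```

```text
[[ 0.5093 -0.0963  0.062 ]
 [ 0.5142 -0.2211  0.062 ]
 [ 0.5112 -0.1063  0.062 ]
 [ 0.5155 -0.2119  0.062 ]
 [ 0.5125 -0.1587  0.062 ]]
blue right end [[ 0.5792 -0.089   0.062 ]
 [ 0.5737 -0.0887  0.062 ]]
orange [[ 0.3269 -0.0825  0.013 ]
 [ 0.3573 -0.1972  0.013 ]]
t 1.82 pos [ 0.4422 -0.1663  0.2527] F [-0.4 -0.1 -0.4] w 0.01
shift mm [ 28.1  -8.4 203.7] rot [ 0.01  0.01 -0.11]
```

>>> send_rows --plan '[[[0.006, -0.002, 0.02, 0, 0, 0], [0.012, -0.004, 0.055, 0, 0, 0], [0.018, -0.006, 0.09, 0, 0, 0], [0.024, -0.008, 0.12, 0, 0, 0], [0.03, -0.008, 0.145, 0, 0, 0]]]'

```text
t: 2.23
tool_pos: [0.4714, -0.1562, 0.1055]
ee_rot: [1.0, 0.017, -0.001, -0.001]
wrist_force: [0.5, -0.2, -0.5]
width: 0.005
```

>>> send_rows --plan '[[[0, 0, 0.02, 0, 0, 0], [0, 0, 0.038, 0, 0, 0], [0, 0, 0.05, 0, 0, 0], [0, 0, 0.058, 0, 0, 0], [0, 0, 0.058, 0, 0, 0]]]'

```text
t: 2.65
tool_pos: [0.4711, -0.1562, 0.0481]
ee_rot: [1.0, 0.017, -0.001, -0.001]
wrist_force: [-0.0, 0.2, -0.2]
width: 0.006
```

Run:
```python
from h import *
delta([.490,-.157,.049])
st=bot.read_state(); im=bot.capture("wrist"); cv2.imwrite("pics/w2.png",im[:,:,::-1])
```

```text
t 2.65 pos [ 0.4711 -0.1562  0.0481] F [-0.   0.2 -0.2] w 0.01
shift mm [18.9  1.4 -0.9] rot [-0.1   0.15 -0.07]
```

View pics/w2.png

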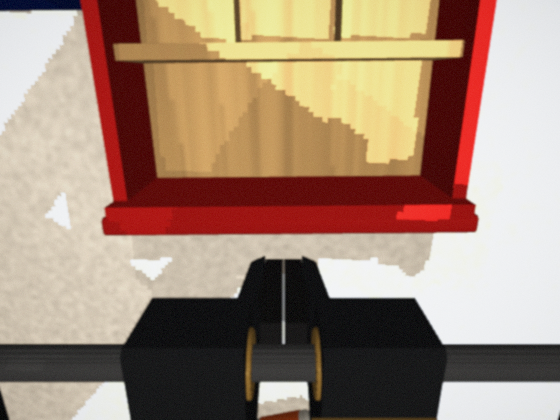

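The finger is centred in front of the red board, which spans columns 105–475 with the finger at 283, and there is a gap. Next I'll approach slowly and push.

>>> send_rows --plan '[[[0.004, 0, 0, 0, 0, 0], [0.008, 0, 0, 0, 0, 0], [0.012, 0, 0, 0, 0, 0], [0.016, 0, 0, 0, 0, 0], [0.02, 0, 0, 0, 0, 0]]]'

```text
t: 3.12
tool_pos: [0.493, -0.1557, 0.0503]
ee_rot: [1.0, 0.018, 0.0, 0.0]
wrist_force: [-2.9, -0.1, 2.1]
width: 0.003
```

>>> send_rows --plan '[[[0.003, 0, 0, 0, 0, 0], [0.006, 0, 0, 0, 0, 0], [0.01, 0, 0, 0, 0, 0], [0.014, 0, 0, 0, 0, 0], [0.018, 0, 0, 0, 0, 0]]]'

```text
t: 3.53
tool_pos: [0.5105, -0.1548, 0.0496]
ee_rot: [1.0, 0.017, -0.0, -0.0]
wrist_force: [-2.5, 0.1, 2.4]
width: 0.004
```

>>> send_rows --plan '[[[0.005, 0, 0, 0, 0, 0], [0.01, 0, 0, 0, 0, 0], [0.015, 0, 0, 0, 0, 0], [0.02, 0, 0, 0, 0, 0], [0.025, 0, 0, 0, 0, 0]]]'

```text
t: 3.95
tool_pos: [0.5357, -0.1538, 0.0495]
ee_rot: [1.0, 0.017, -0.0, -0.0]
wrist_force: [-2.8, 2.2, 1.4]
width: 0.004
```

>>> send_rows --plan '[[[0.005, 0, 0, 0, 0, 0], [0.01, 0, 0, 0, 0, 0], [0.015, 0, 0, 0, 0, 0], [0.02, 0, 0, 0, 0, 0], [0.025, 0, 0, 0, 0, 0]]]'

```text
t: 4.37
tool_pos: [0.5606, -0.153, 0.0495]
ee_rot: [1.0, 0.017, -0.0, -0.0]
wrist_force: [-3.5, 1.5, 0.7]
width: 0.006
```

>>> send_rows --plan '[[[0.005, 0, 0, 0, 0, 0], [0.01, 0, 0, 0, 0, 0], [0.013, 0, 0, 0, 0, 0], [0.016, 0, 0, 0, 0, 0], [0.018, 0, 0, 0, 0, 0]]]'

```text
t: 4.78
tool_pos: [0.5786, -0.1526, 0.0496]
ee_rot: [1.0, 0.017, -0.0, 0.0]
wrist_force: [-1.9, 1.7, -0.1]
width: 0.007
```

>>> send_rows --plan '[[[0.001, 0, 0, 0, 0, 0], [0.002, 0, 0, 0, 0, 0], [0.003, 0, 0, 0, 0, 0], [0.004, 0, 0, 0, 0, 0], [0.005, 0, 0, 0, 0, 0]]]'

```text
t: 5.2
tool_pos: [0.5832, -0.1525, 0.0497]
ee_rot: [1.0, 0.017, -0.0, -0.0]
wrist_force: [-2.3, 1.6, -0.3]
width: 0.009
```

>>> send_rows --plan '[[[0.001, 0, 0, 0, 0, 0], [0.002, 0, 0, 0, 0, 0], [0.003, 0, 0, 0, 0, 0], [0.004, 0, 0, 0, 0, 0], [0.005, 0, 0, 0, 0, 0]]]'

```text
t: 5.62
tool_pos: [0.5884, -0.1522, 0.0497]
ee_rot: [1.0, 0.017, -0.0, -0.0]
wrist_force: [-3.5, 1.9, -1.0]
width: 0.004
```

>>> send_rows --plan '[[[0.001, 0, 0, 0, 0, 0], [0.002, 0, 0, 0, 0, 0], [0.003, 0, 0, 0, 0, 0], [0.004, 0, 0, 0, 0, 0], [0.005, 0, 0, 0, 0, 0]]]'

```text
t: 6.03
tool_pos: [0.5905, -0.1521, 0.0496]
ee_rot: [1.0, 0.018, -0.004, -0.0]
wrist_force: [-20.1, -0.5, 12.1]
width: 0.003
```

The force rose to 20 N, so the tray is at its home stop. I'll back off, then lift clear.

>>> send_rows --plan '[[[-0.002, 0, 0, 0, 0, 0], [-0.006, 0, 0, 0, 0, 0], [-0.014, 0, 0, 0, 0, 0], [-0.024, 0, 0, 0, 0, 0], [-0.03, 0, 0, 0, 0, 0]]]'

```text
t: 6.45
tool_pos: [0.563, -0.1534, 0.0501]
ee_rot: [1.0, 0.017, 0.001, 0.0]
wrist_force: [-0.2, 1.0, 0.2]
width: 0.005
```

>>> send_rows --plan '[[[-0.005, 0, -0.015, 0, 0, 0], [-0.01, 0, -0.045, 0, 0, 0], [-0.02, -0.02, -0.08, 0, 0, 0], [-0.03, -0.04, -0.11, 0, 0, 0], [-0.04, -0.06, -0.13, 0, 0, 0]]]'

```text
t: 6.87
tool_pos: [0.5221, -0.0949, 0.1833]
ee_rot: [1.0, 0.017, 0.002, 0.001]
wrist_force: [0.5, -0.7, 0.1]
width: 0.005
```

>>> send_rows --plan '[[[0, -0.02, 0, 0, 0, 0], [0, -0.05, -0.01, 0, 0, 0], [0, -0.07, -0.02, 0, 0, 0], [0, -0.08, -0.02, 0, 0, 0], [0, -0.08, -0.02, 0, 0, 0]]]'

```text
t: 7.28
tool_pos: [0.5188, -0.0132, 0.2005]
ee_rot: [1.0, 0.019, 0.001, 0.0]
wrist_force: [0.5, 0.0, -0.6]
width: 0.002
```

Run:
```python
from h import *
import pickle
delta([.595,-.0114,.12])
st=bot.read_state(); im=bot.capture("wrist"); cv2.imwrite("pics/w3.png",im[:,:,::-1]); pickle.dump(st,open("w3.pkl","wb"))
```

```text
t 7.28 pos [ 0.5188 -0.0132  0.2005] F [ 0.5  0.  -0.6] w 0.0
shift mm [76.   1.  80.6] rot [ 0.03 -0.14  0.13]
```

View pics/w3.png

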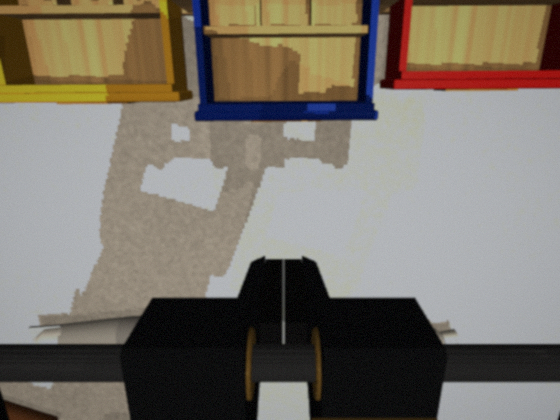

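The wrist view shows the blue board at rows 102–118, columns 196–377. Red at (475,73) is now the farthest in, and yellow is at (95,87).

Run:
```python
from h import *
import pickle
st=pickle.load(open("w3.pkl","rb"))
im=cv2.imread("pics/w3.png"); cv2.imwrite("pics/w3c.png",cv2.resize(im[50:130,0:560][:,180:],None,fx=2,fy=3))
names=["blueL","blueR","bluemid","red","yellow","div"]
for n,p in zip(names,cast("wrist",[[213,103],[360,103],[286.5,103],[475,73],[95,87],[285,34]],.062,st)): print(n,p.round(4))
w=cast("wrist",[[285,36]],.045,st);print(w)
```

```text
blueL [0.5843 0.0371 0.062 ]
blueR [ 0.5881 -0.0654  0.062 ]
bluemid [ 0.5862 -0.0141  0.062 ]
red [ 0.6107 -0.1417  0.062 ]
yellow [0.592  0.1181 0.062 ]
div [ 0.6302 -0.0114  0.062 ]
[[ 0.63075851 -0.01143845  0.045     ]]
```

View pics/w3c.png

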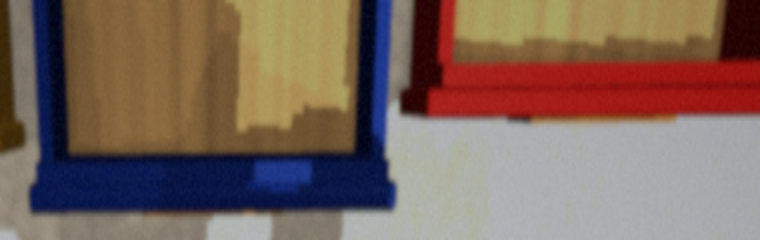

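>>> send_rows --plan '[[[0.02, 0, 0.01, 0, 0, 0], [0.045, 0, 0.03, 0, 0, 0], [0.068, -0.001, 0.05, 0, 0, 0], [0.083, -0.001, 0.065, 0, 0, 0], [0.09, -0.001, 0.08, 0, 0, 0]]]'

```text
t: 7.75
tool_pos: [0.6097, -0.0122, 0.1175]
ee_rot: [1.0, 0.017, -0.0, 0.0]
wrist_force: [-0.8, 0.6, -0.3]
width: 0.006
```

>>> send_rows --plan '[[[0, 0, 0, 0, 0, 0], [0, 0, 0, 0, 0, 0], [0, 0, 0, 0, 0, 0], [0, 0, 0, 0, 0, 0], [0, 0, 0, 0, 0, 0]]]'

```text
t: 8.17
tool_pos: [0.6086, -0.0109, 0.121]
ee_rot: [1.0, 0.017, 0.001, 0.0]
wrist_force: [0.4, 0.3, 0.7]
width: 0.005
```

Run:
```python
from h import *
import pickle
delta([.608,-.011,.049])
st=bot.read_state(); im=bot.capture("wrist"); cv2.imwrite("pics/w4.png",im[:,:,::-1])
im=bot.capture("scene"); cv2.imwrite("pics/s4.png",cv2.resize(im[150:400,100:450,::-1],None,fx=2,fy=2))
```

```text
t 8.17 pos [ 0.6086 -0.0109  0.121 ] F [0.4 0.3 0.7] w 0.0
shift mm [-0.8  0.1 72. ] rot [ 0.03 -0.1  -0.03]
```

View pics/w4.png

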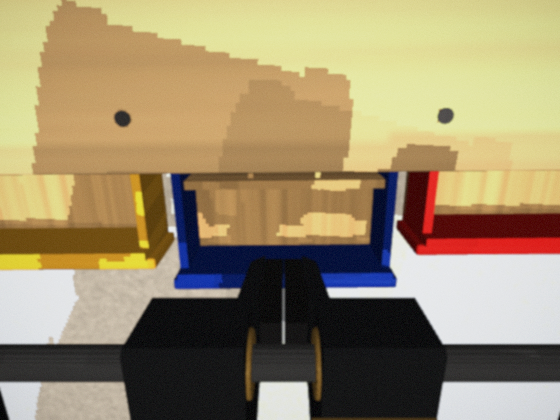

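View pics/s4.png

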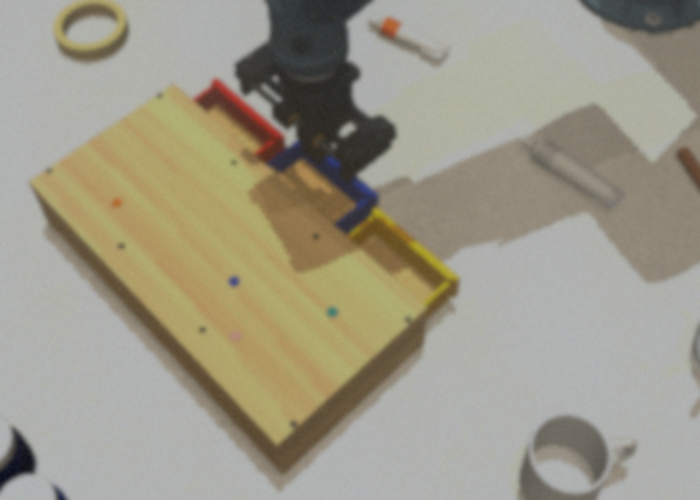

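The finger is centred over the blue well, which spans columns 178–395 with the finger at 283. I'll descend.

>>> send_rows --plan '[[[0, 0, 0.01, 0, 0, 0], [0, 0, 0.02, 0, 0, 0], [0, 0, 0.028, 0, 0, 0], [0, 0, 0.036, 0, 0, 0], [0, 0, 0.044, 0, 0, 0]]]'

```text
t: 8.68
tool_pos: [0.6078, -0.0103, 0.0742]
ee_rot: [1.0, 0.017, -0.001, -0.0]
wrist_force: [0.1, 0.8, -1.1]
width: 0.008
```

>>> send_rows --plan '[[[0, 0, 0.006, 0, 0, 0], [0, 0, 0.012, 0, 0, 0], [0, 0, 0.018, 0, 0, 0], [0, 0, 0.024, 0, 0, 0], [0, 0, 0.028, 0, 0, 0]]]'

```text
t: 9.1
tool_pos: [0.6082, -0.0105, 0.0469]
ee_rot: [1.0, 0.017, -0.0, -0.0]
wrist_force: [0.0, -0.1, 0.6]
width: 0.007
```

>>> send_rows --plan '[[[-0.002, 0, 0, 0, 0, 0], [-0.004, 0, 0, 0, 0, 0], [-0.007, 0, 0, 0, 0, 0], [-0.01, 0, 0, 0, 0, 0], [-0.013, 0, 0, 0, 0, 0]]]'

```text
t: 9.52
tool_pos: [0.5955, -0.011, 0.0482]
ee_rot: [1.0, 0.017, 0.001, 0.0]
wrist_force: [1.8, 0.3, -0.9]
width: 0.007
```

>>> send_rows --plan '[[[-0.003, 0, 0, 0, 0, 0], [-0.006, 0, 0, 0, 0, 0], [-0.009, 0, 0, 0, 0, 0], [-0.012, 0, 0, 0, 0, 0], [-0.015, 0, 0, 0, 0, 0]]]'

```text
t: 9.93
tool_pos: [0.5806, -0.0116, 0.0482]
ee_rot: [1.0, 0.017, 0.001, 0.0]
wrist_force: [2.8, -0.7, 0.9]
width: 0.005
```

>>> send_rows --plan '[[[-0.005, 0, 0, 0, 0, 0], [-0.01, 0, 0, 0, 0, 0], [-0.015, 0, 0, 0, 0, 0], [-0.02, 0, 0, 0, 0, 0], [-0.025, 0, 0, 0, 0, 0]]]'

```text
t: 10.35
tool_pos: [0.555, -0.0125, 0.0479]
ee_rot: [1.0, 0.017, 0.0, 0.0]
wrist_force: [2.0, -1.7, 2.3]
width: 0.005
```

>>> send_rows --plan '[[[-0.005, 0, 0, 0, 0, 0], [-0.01, 0, 0, 0, 0, 0], [-0.015, 0, 0, 0, 0, 0], [-0.02, 0, 0, 0, 0, 0], [-0.025, 0, 0, 0, 0, 0]]]'

```text
t: 10.77
tool_pos: [0.5299, -0.0132, 0.0476]
ee_rot: [1.0, 0.017, -0.0, 0.0]
wrist_force: [2.1, -2.2, 1.4]
width: 0.005
```

>>> send_rows --plan '[[[-0.005, 0, 0, 0, 0, 0], [-0.01, 0, 0, 0, 0, 0], [-0.014, 0, 0, 0, 0, 0], [-0.018, 0, 0, 0, 0, 0], [-0.021, 0, 0, 0, 0, 0]]]'

```text
t: 11.18
tool_pos: [0.5088, -0.0139, 0.0476]
ee_rot: [1.0, 0.017, -0.0, -0.0]
wrist_force: [2.9, -1.7, -0.5]
width: 0.006
```

>>> send_rows --plan '[[[-0.001, 0, 0, 0, 0, 0], [-0.002, 0, 0, 0, 0, 0], [-0.003, 0, 0, 0, 0, 0], [-0.004, 0, 0, 0, 0, 0], [-0.005, 0, 0, 0, 0, 0]]]'

```text
t: 11.6
tool_pos: [0.5043, -0.014, 0.0476]
ee_rot: [1.0, 0.017, -0.0, -0.0]
wrist_force: [2.5, -1.2, -1.1]
width: 0.003
```

>>> send_rows --plan '[[[-0.001, 0, 0, 0, 0, 0], [-0.002, 0, 0, 0, 0, 0], [-0.003, 0, 0, 0, 0, 0], [-0.004, 0, 0, 0, 0, 0], [-0.005, 0, 0, 0, 0, 0]]]'

```text
t: 12.02
tool_pos: [0.4992, -0.0142, 0.0476]
ee_rot: [1.0, 0.017, -0.0, -0.0]
wrist_force: [3.3, -0.7, -1.8]
width: 0.007
```

>>> send_rows --plan '[[[-0.001, 0, 0, 0, 0, 0], [-0.002, 0, 0, 0, 0, 0], [-0.003, 0, 0, 0, 0, 0], [-0.004, 0, 0, 0, 0, 0], [-0.005, 0, 0, 0, 0, 0]]]'

```text
t: 12.43
tool_pos: [0.4973, -0.0144, 0.0483]
ee_rot: [1.0, 0.017, 0.004, 0.0]
wrist_force: [16.6, 2.7, -12.5]
width: 0.006
```

The force rose to 17 N at x ≈ 0.497, which is the predicted stop. I'll unload, lift clear and look.

>>> send_rows --plan '[[[0.002, 0, 0, 0, 0, 0], [0.005, 0, 0, 0, 0, 0], [0.01, 0, 0, 0, 0, 0], [0.014, 0, 0, 0, 0, 0], [0.015, 0, 0, 0, 0, 0]]]'

```text
t: 12.85
tool_pos: [0.51, -0.014, 0.0478]
ee_rot: [1.0, 0.017, -0.0, 0.0]
wrist_force: [-0.8, -0.5, -0.4]
width: 0.002
```

>>> send_rows --plan '[[[0, 0, -0.01, 0, 0, 0], [0, 0, -0.03, 0, 0, 0], [0, 0, -0.06, 0, 0, 0], [0, 0, -0.09, 0, 0, 0], [0, 0, -0.12, 0, 0, 0]]]'

```text
t: 13.27
tool_pos: [0.5088, -0.0138, 0.1694]
ee_rot: [1.0, 0.017, -0.0, -0.0]
wrist_force: [0.5, -0.4, -0.1]
width: 0.008
```

>>> send_rows --plan '[[[-0.02, 0, -0.02, 0, 0, 0], [-0.05, 0, -0.04, 0, 0, 0], [-0.08, 0, -0.06, 0, 0, 0], [-0.1, 0, -0.07, 0, 0, 0], [-0.1, 0, -0.07, 0, 0, 0]]]'

```text
t: 13.68
tool_pos: [0.4077, -0.0173, 0.2405]
ee_rot: [1.0, 0.017, 0.002, 0.001]
wrist_force: [0.4, -1.1, -0.6]
width: 0.006
```

>>> send_rows --plan '[[[0, 0, 0, 0, 0, 0], [0, 0, 0, 0, 0, 0], [0, 0, 0, 0, 0, 0], [0, 0, 0, 0, 0, 0], [0, 0, 0, 0, 0, 0]]]'

```text
t: 14.1
tool_pos: [0.4096, -0.0173, 0.237]
ee_rot: [1.0, 0.017, -0.001, -0.0]
wrist_force: [0.4, -0.1, -0.2]
width: 0.002
```

Run:
```python
from h import *
import pickle
st=bot.read_state(); print(st["tool_pos"],st["wrist_force"])
im=bot.capture("wrist"); cv2.imwrite("pics/w5.png",im[:,:,::-1]);pickle.dump(st,open("w5.pkl","wb"))
im=bot.capture("scene"); cv2.imwrite("pics/s5.png",im[:,:,::-1])
im=bot.capture("top"); cv2.imwrite("pics/t5.png",im[:,:,::-1])
cv2.imwrite("pics/t5c.png",cv2.resize(im[130:220,170:370,::-1],None,fx=4,fy=4,interpolation=cv2.INTER_CUBIC))
```

```text
[ 0.40955507 -0.01727076  0.23701372] [ 0.42022453 -0.12775106 -0.20378173]
```

View pics/w5.png

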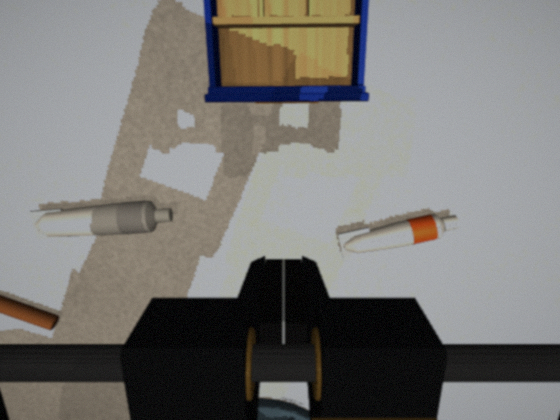

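View pics/t5c.png

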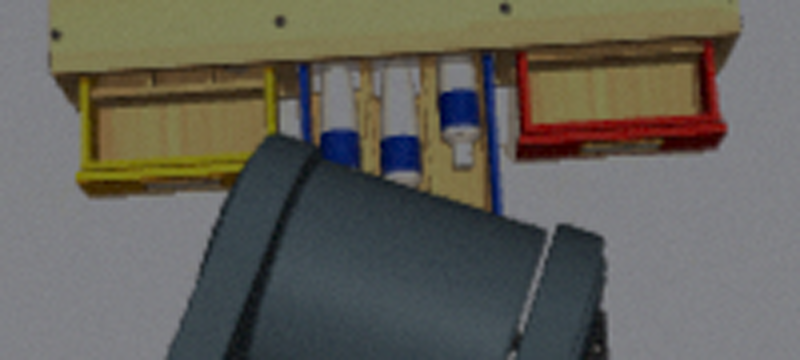

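View pics/s5.png

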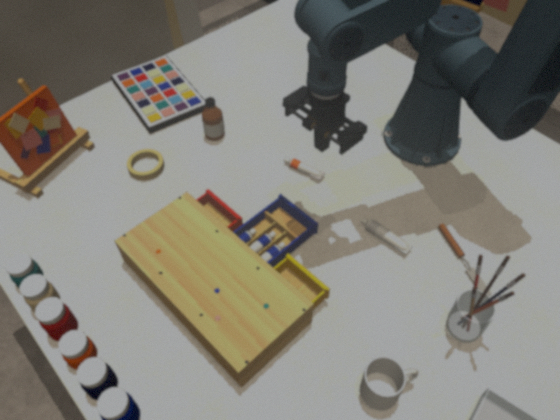

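Run:
```python
from h import *
import pickle
st=pickle.load(open("w5.pkl","rb"))
b=cast("wrist",[[287,88]],.062,st)[0]
c=lambda p:(np.array(p)+.5)/4-.5+np.array([170,130])
r=cast("top",c([[525,133],[715,123]]),.062).mean(0); y=cast("top",c([[95,163],[270,155]]),.062).mean(0)
u=np.array([np.cos(np.radians(2)),np.sin(np.radians(2)),0])
print(b,r,y,"along x: blue",b@u,"red",r@u,"yellow",y@u,"red-blue",r@u-b@u)
a=cv2.imread("pics/scene0.png");d=cv2.imread("pics/s5.png")
for n,(x,y,w,h) in {"white":(355,210,60,50),"orange":(280,150,50,35),"mug":(355,350,70,60),"yellow":(270,250,65,60),"tape":(120,140,50,45)}.items():
    A=a[y:y+h,x:x+w].astype(np.float32).mean(2);D=d[y:y+h,x:x+w].astype(np.float32).mean(2)
    print(n,cv2.phaseCorrelate(A,D))
```

```text
[ 0.48552805 -0.01855785  0.062     ] [ 0.60906258 -0.15039906  0.062     ] [0.59338747 0.1260748  0.062     ] along x: blue 0.4845846176599169 red 0.6034427070527496 yellow 0.59742594138622 red-blue 0.11885808939283271
white ((0.12038956924857658, 0.048109610158348914), 0.40264722855885826)
orange ((-0.008183747493436755, -0.3505749458261924), 0.6418091085222032)
mug ((0.070161789675943, 0.019955374992473907), 1.0887812592365123)
yellow ((-0.009910975875747852, 0.05371643274988358), 0.7351628502209981)
tape ((0.03155768950909632, 0.44075813298530164), 1.0301437594095866)
```

```bash
python3 -c "
from station import bot
print(bot.hand_in(), bot.read_state()['t'])"
```

```text
the job is handed in; nothing more can be done
the job is handed in; nothing more can be done
```

The red tray is pushed home and the blue tray is drawn out to its stop, in that order, and the job was handed in after about 14 s of robot time.

- **Red:** I pushed it at about 50–60 mm/s, then about 12 mm/s near the end, with closed fingertips on the centre of its front. The force rose to 20 N at the home stop, and I backed off.
- **Blue:** I hooked the fingertips behind the lip and drew it out about 98 mm. The force rose to 17 N at the stop, within 2 mm of where I expected it. I then unloaded in the well and lifted straight out.

**Last checks:** The red and blue lips measured 118.9 mm apart along the runners, against 120 mm expected, which is within calibration error. The yellow tray read the same position as at the start. In the scene camera, the white tube, orange tube, mug and tape shifted less than half a pixel. I only looked at the bottle, jar and knife by eye, and they looked unmoved. The tubes are in their trays, and the arm finished clear with a wrist force of about 0 N. No check failed or disagreed.

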